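# Ease a stuck desiccator lid and hold it ajar

## Robot

A 6-joint arm with a two-finger parallel gripper is mounted at the origin on the work surface. World frame = base frame: x ahead of the robot, y to its left, z up, the work surface at z = 0. Lengths are in m, angles in degrees, forces in N, time in s.
With the tool pointing down it reaches from about 0.4 to 0.825 m from the base axis. Payload 7 kg.
Tool frame: the origin (TCP) lies midway between the tips of the shut fingers; the grasp point (between the pads) lies 19 mm behind it (r.grip_point_offset is the z of the grasp point in the tool frame, in m); z points along the fingers, y is the line along which they close (so a half turn about z gives the same grasp; the last joint's range is limited). The gripper opens to 88 mm and grips with 3 to 60 N. Pads are 19 mm wide; open, the fingers measure 130 mm over their backs; the gripper's body (78 mm by 193 mm) begins 47 mm behind the grasp point.
Start: joints at [-53.795, 20.546, 0.682, 0, -70.136, -16.507], TCP at [0.227, -0.635, 0.227] pointing down, gripper open.
Joint ranges: [-176.03, 176.03], [-82.01, 121.73], [-58.28, 71.71], [-173.87, 95.51], [-174.79, -0.11], [-173.66, 173.66]. Speed limits (degrees/s): [136.94, 136.94, 172.46, 180, 180, 180].

## Interface

Orientations are given as [roll, pitch, yaw] about the fixed x, y, z axes, in that order (R = Rz(yaw) Ry(pitch) Rx(roll)).
In Python, from plant import r, viewer, recognise, outline_of, pinpoint gives the robot as it stands.
- The arm moves only by the tool move_arm, never from a script. Its argument "targets" is a list of rows, each a list of 2 entries, a list of its own where there are three numbers: the shift along the tool's x, y, z in cm, then the turn, a rotation vector about the tool's x, y, z in rad. A call has 1 to 5 rows; each row is the pose to reach, as a shift and turn from the pose commanded when the call began, along the tool's axes at that moment; what a row does not reach only later rows make up. A row lasts 1/8 s, in which the tool goes at most 62.5 mm and 10.7 degrees, less where a joint would pass 70% of its speed; a pose out of reach is approached as far as the arm can. A call with a gripper value outside its range is refused whole. "jaw" is the finger opening in cm, from 0 to 8.76, set as the call begins (left out, the last holds). The fingers move at their own pace and stop on an object; "squeeze" is the grip in N (left out, the last holds). Time passes only in rows, so rows that repeat a pose let the fingers close. It gives the time, the measured TCP pose, the force, the opening and the grip force at its end, in the units of the state.
- r.get_state(): the state, without advancing time (a new reading comes with each control period).
- viewer.capture(name): name is "scene" or "side" or "wrist"; returns a dict with "image" (400x640x3 uint8, blue, green, red), "intrinsics" (3x3 intrinsics, pixels), "camera_from_world" (4x4, takes a point from world to camera coordinates). Camera axes: x right, y up, looking along -z (the intrinsics and any distortion apply to the point x, -y, -z); pixel columns grow to the right and rows downward; lengths in m; the calibration is good to about 2 mm. A picture is of the moment at which its call begins. There is no depth.
- r.close_job(): hands the job in; it is judged then, once.
Trained networks look in the newest picture that a camera, given by its name, has taken for a name from the list of things; names that differ only in an ending like _2 or _b are one class to them, and where a whole thing is asked for, a point or a joint stands for the part that bears it (a point fixed in the world has none). Each returns a list of dicts, best first, with "score" (0 to 1); they miss things now and then, are a little off and sometimes report something else, mostly with a low value. They report only what shows in the picture. A call takes as long as a camera call. They do not tell look-alikes from the thing itself.
- recognise(label, camera): "box" ([left, top, right, bottom] in pixels, round what is visible of it).
- outline_of(label, camera): "mask" (400x640 bool, what is visible of it) and "box" ([left, top, right, bottom] in pixels, round what is visible of it).
- pinpoint(label, camera): "location" ([row, column] in pixels: a listed point, or the origin of a listed thing).
The state is a dict: "time_s": time; "joints": joint angles; "qd": joint speeds; "joint_torque": joint torques, N m; "tcp_pos": TCP position; "eef_rot": TCP orientation; "contact_force": force on the tool from outside, world axes, zero at the start; "moment": the same for the moment, N m; "gripper_width": finger opening in m; "gripper_force": force on a finger pad.
Only numpy, scipy, OpenCV 4.12 (cv2) and the standard library are available. Lean on these libraries where they do the work, as an engineer would, in place of code of your own. Each camera call takes 0.05 s, during which the arm holds its last target. There are 200 camera calls.

## Task

One of the two desiccators holds the covered porcelain crucible, which has cooled and sucked its lid fast; the other holds a flat metal dish and stays shut. Take the knob of the crucible's desiccator, pull straight up until the seal lets go, and without jerking the lid wide open or disturbing the crucible or anything on the bench, hold the lid level above its base with a gap of about 1 cm all round so that air seeps in. Finish like that, still holding the lid by its knob: do not put it down, lift it away or let go.

Things in the scene. Friction and masses are not known exactly. Their poses are not given: they have to be found in the camera images.
- lid_left_knob (a point): centre of the black knob on the left lid; z up. Knob: upright cylinder 36 mm across, 26 mm tall, on a 20 mm thick neck; dome 25 mm below this point. Lid: clear, loose, rigid, about 0.32 kg, round; flange 150 mm across, its underside 75 mm below this point, with a plug 16 mm deep under it. Its rubber seal sticks: about 13 to 18 N straight up to break, peak in the first 3 mm, only the lid's weight from 6 mm up.
- desiccator_left: left desiccator's base (at positive y): clear round vessel, flange 150 mm across, screwed to the bench by a 124 mm square steel plate; does not move; any yaw (it is round). Origin: centre of its underside, on the bench. Flange face, the lid's seat, 130 mm above the origin; dark plate inside, 107 mm across, top 62 mm up. Knob centre 205 mm up when shut.
- lid_right_knob (a point): centre of the black knob on the right lid; z up. Knob: upright cylinder 36 mm across, 26 mm tall, on a 20 mm thick neck; dome 25 mm below this point. Lid: clear, loose, rigid, about 0.32 kg, round; flange 150 mm across, its underside 75 mm below this point, with a plug 16 mm deep under it. Its rubber seal sticks: about 13 to 18 N straight up to break, peak in the first 3 mm, only the lid's weight from 6 mm up.
- desiccator_right: right desiccator's base (at negative y): clear round vessel, flange 150 mm across, screwed to the bench by a 124 mm square steel plate; does not move; any yaw (it is round). Origin: centre of its underside, on the bench. Flange face, the lid's seat, 130 mm above the origin; dark plate inside, 107 mm across, top 62 mm up. Knob centre 205 mm up when shut.
- crucible_mid (a point): centre, half-way up, of the covered porcelain crucible: white tapered cup with a small-knobbed cover, 49 mm across at the top, 28 mm at the foot, 50 mm tall. It stands on the perforated plate inside one of the two closed desiccators, up to 25 mm off its centre
- dish_mid (a point): centre, half-way up, of the flat, open aluminium moisture dish: grey metal, 65 mm across, 15 mm tall. It stands on the plate inside the other desiccator, up to 25 mm off its centre
- brush: bystander: flat paint-type brush 166 mm long, 15 mm high, lying on the bench between the desiccators; origin under its middle, x along it
- tongs: bystander: steel crucible tongs lying on the bench, about 240 mm long and 65 mm wide over the finger loops, 9 mm high, origin near the middle, x along them
- beaker: bystander: clear glass beaker, 72 mm across, 92 mm tall, origin under its centre
- jar: bystander: white screw-cap sample jar, 69 mm across, 71 mm tall, origin under its centre
- amber_bottle: bystander: brown glass reagent bottle, 68 mm across, 150 mm tall, origin under its centre
- wash_bottle: bystander: white wash bottle, 66 mm across, about 180 mm tall with a bent spout reaching 60 mm out on its -x side, origin under its centre
- timer: bystander: flat white laboratory timer 60 x 70 x 16 mm lying on the bench, origin under its centre
Things that resemble listed ones, but are neither listed nor needed, are in the scene too. What is shaped like the desiccator_right but green is not meant. Leave any purple look-alike of the part that bears lid_right_knob alone.

How it is judged:
By the outcome, as a careful person would: the job done as asked, in the order asked, and still so for the second after the job is handed in, while the arm keeps its last pose, push and grip.
It also fails if it takes over 32 s, if anything falls off the work surface, if the arm or the gripper's body presses on something with over 40 N, if the wrist force passes 120 N, or if a joint passes its speed limit or range.

## Working session

There is one attempt and no reset: what is moved stays moved. The work goes in short steps, Python scripts to look and compute and a tool call to move; the robot and the scene stay as the last step left them, time stands still between calls to the robot, and variables do not carry over. Pictures are saved under pics/ and viewed, at most 10 in all, crops included, and the job is handed in when it is done.

Besides the shell and the picture viewer there is one more tool, called after "Request:" by a JSON object that holds its "api" and its "payload". move_arm: Moves the arm, as the interface text tells. Its arguments: {"type":"object","properties":{"targets":{"type":"array","items":{"type":"array"}},"jaw":{"type":"number"},"squeeze":{"type":"number"}},"required":["targets"]}

```bash
mkdir -p pics; cat > h.py <<'E'
import numpy as np, cv2
from plant import r, viewer, recognise, outline_of, pinpoint
def ray(c,px):  # px=[row,col]
    K=np.array(c["intrinsics"]);T=np.array(c["camera_from_world"])
    d=np.linalg.inv(K)@[px[1],px[0],1]; d=np.array([d[0],-d[1],-d[2]])
    return -T[:3,:3].T@T[:3,3], T[:3,:3].T@d
def atz(c,px,z):
    o,d=ray(c,px); return o+d*(z-o[2])/d[2]
def tri(rs):
    A=0;b=0
    for o,d in rs:
        d=d/np.linalg.norm(d);P=np.eye(3)-np.outer(d,d);A=A+P;b=b+P@o
    return np.linalg.solve(A,b)
def proj(c,p):
    K=np.array(c["intrinsics"]);T=np.array(c["camera_from_world"])
    q=T[:3,:3]@p+T[:3,3]; q=K@[q[0],-q[1],-q[2]]; return q[1]/q[2],q[0]/q[2]
E
python3 - <<'E'
from h import *
for n in ("scene","side"):
    c=viewer.capture(n); cv2.imwrite(f"pics/{n}1.png",c["image"])
    print(n,ray(c,[200,320])[0])
    for l in ("lid_left_knob","lid_right_knob","crucible_mid","dish_mid"):
        for d in pinpoint(l,n)[:5]:
            z=.205 if "knob" in l else .087 if "cru" in l else .07
            print(l,np.round(d["location"]),round(d["score"],2),atz(c,d["location"],z).round(3))
print(r.get_state(), r.grip_point_offset)
E
```

```text
scene [ 1.02907448 -0.36041608  1.16057253]
lid_left_knob [149. 363.] 0.87 [0.489 0.181 0.205]
lid_right_knob [174. 273.] 0.69 [ 0.405 -0.087  0.205]
lid_right_knob [229. 236.] 0.61 [ 0.499 -0.262  0.205]
crucible_mid [150. 365.] 0.26 [0.432 0.247 0.087]
dish_mid [126. 365.] 0.61 [0.339 0.325 0.07 ]
side [0.26043714 1.2874853  0.94718547]
lid_left_knob [228. 306.] 0.68 [0.503 0.176 0.205]
lid_right_knob [227. 369.] 0.73 [0.33  0.136 0.205]
lid_right_knob [161. 334.] 0.63 [ 0.492 -0.272  0.205]
crucible_mid [234. 248.] 0.7 [0.715 0.063 0.087]
crucible_mid [290. 312.] 0.37 [0.464 0.294 0.087]
{'time_s': 0.5, 'joints': array([-5.37956615e+01,  2.05454230e+01,  6.78598791e-01, -3.18528811e-03,
       -7.01377199e+01, -1.65069717e+01]), 'qd': array([ 0.06992776,  0.0625394 ,  0.06749596, -0.04525716, -0.06378375,
       -0.0466048 ]), 'joint_torque': array([ 3.92359589e-04, -5.81796920e+01,  2.93068349e+01,  6.99717298e+00,
        1.18429359e-02, -3.76701303e-05]), 'tcp_pos': array([ 0.22747396, -0.63543869,  0.22653623]), 'eef_rot': array([ 1.79994792e+02,  1.58113420e-03, -1.60303716e+02]), 'contact_force': array([-0.52467205, -0.21972963, -0.17810542]), 'moment': array([-0.03337817,  0.01265516,  0.01907792]), 'gripper_force': 0.0, 'gripper_width': 0.08775088269396297} -0.0188
```

View pics/scene1.png

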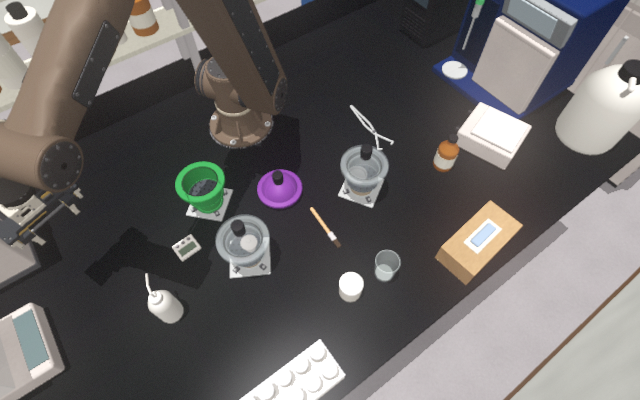

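View pics/side1.png

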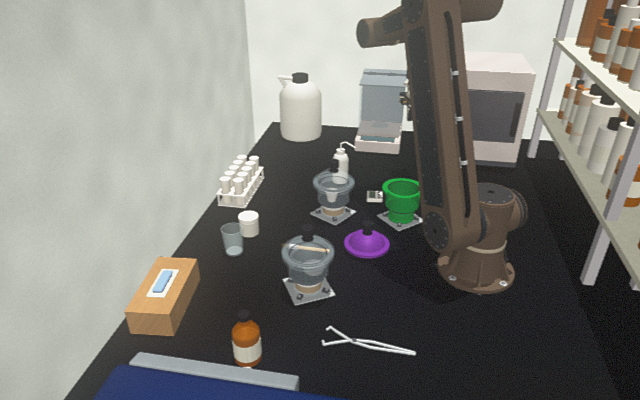

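The scene view shows clear desiccators at about (365,170) and (242,243), a green base at (202,185) and a purple lid at (280,188). The side view shows the clear ones at (308,262) and (333,190). Something white shows in the right one, so I'll enlarge both.

```bash
python3 - <<'E'
from h import *
s=cv2.imread("pics/scene1.png");d=cv2.imread("pics/side1.png")
def cr(i,x,y): return cv2.resize(i[y-40:y+40,x-50:x+50],(400,300),interpolation=cv2.INTER_CUBIC)
cv2.imwrite("pics/crops.png",np.vstack([np.hstack([cr(s,364,175),cr(s,244,245)]),np.hstack([cr(d,308,262),cr(d,333,195)])]))
from itertools import product
C={n:viewer.capture(n) for n in("scene","side")}
for nm,a,b in(("L",[149,363],[228,306]),("R",[229,236],[161,334])):
    pass
for l in("lid_left_knob","lid_right_knob"):
    A=pinpoint(l,"scene");B=pinpoint(l,"side")
    for a,b in product(A,B):
        p=tri([ray(C["scene"],a["location"]),ray(C["side"],b["location"])])
        e=[np.hypot(*(np.array(proj(C[k],p))-x["location"])) for k,x in(("scene",a),("side",b))]
        print(l,p.round(4),np.round(e,1),a["location"],b["location"])
for l in("desiccator_right","desiccator_left"):
  for n in C:
    for q in pinpoint(l,n): print(l,n,q["location"],round(q["score"],2),atz(C[n],q["location"],0).round(3))
for l in("wash_bottle","timer","jar","brush","beaker"):
    for q in pinpoint(l,"scene")[:1]: print(l,atz(C["scene"],q["location"],0).round(3))
E
```

```text
lid_right_knob [ 0.4922 -0.2526  0.202 ] [1.5 1.1] [226.8, 239.4] [163.8, 334.5]
lid_right_knob [ 0.3638 -0.2253 -0.0333] [0.6 0.5] [226.8, 239.4] [227.6, 366.1]
lid_right_knob [ 0.2191 -0.1388 -0.4691] [20.9 23.4] [226.8, 239.4] [346.8, 374.0]
lid_right_knob [ 0.4629 -0.101   0.2797] [1.4 1.2] [173.6, 275.9] [163.8, 334.5]
lid_right_knob [ 0.3438 -0.0444  0.0897] [2.3 2.2] [173.6, 275.9] [227.6, 366.1]
lid_right_knob [ 0.2162  0.0802 -0.2425] [21.7 26.8] [173.6, 275.9] [346.8, 374.0]
lid_right_knob [ 0.5526 -0.1034  0.2375] [34.  27.7] [228.4, 322.1] [163.8, 334.5]
lid_right_knob [ 0.4501 -0.0441  0.0347] [33.2 32.2] [228.4, 322.1] [227.6, 366.1]
lid_right_knob [ 0.3414  0.0771 -0.357 ] [13.2 16.1] [228.4, 322.1] [346.8, 374.0]
desiccator_right scene [200.2, 212.9] 0.87 [ 0.244 -0.25   0.   ]
desiccator_right scene [257.4, 248.1] 0.7 [ 0.493 -0.26   0.   ]
desiccator_right side [214.2, 335.8] 0.93 [ 0.479 -0.247  0.   ]
desiccator_right side [289.3, 309.5] 0.62 [0.491 0.192 0.   ]
desiccator_right side [219.4, 402.8] 0.61 [ 0.232 -0.255  0.   ]
desiccator_right side [232.8, 246.8] 0.44 [ 0.768 -0.066  0.   ]
desiccator_left scene [189.0, 362.8] 0.97 [0.508 0.185 0.   ]
desiccator_left side [289.3, 309.7] 0.96 [0.491 0.192 0.   ]
wash_bottle [ 0.503 -0.525  0.   ]
timer [ 0.357 -0.398 -0.   ]
jar [ 0.757 -0.074  0.   ]
brush [ 0.538 -0.016  0.   ]
beaker [0.786 0.046 0.   ]
```

View pics/crops.png

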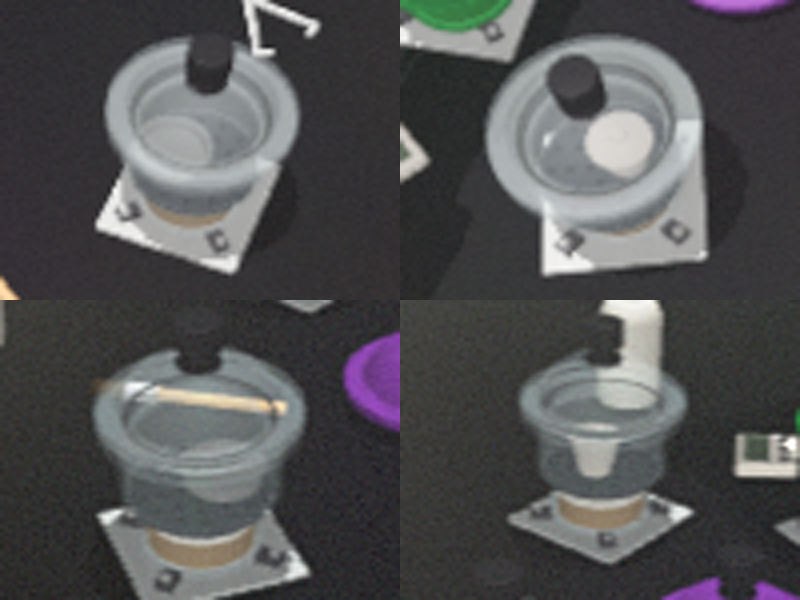

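Two look-alike points come up for lid_right_knob. In the scene view they are the clear desiccator's knob at (239,228) and the purple lid's at (278,177); the green base at (202,185) is also not meant. The crop shows the white tapered, covered cup in the clear right desiccator (both views) and the flat grey dish in the left one. So the target is the right lid, with its knob at about (0.492, -0.254, 0.203), which matches the 0.205 expected height.

Request:
{"api": "move_arm", "payload": {"targets": [[[0,0,-5],[0,0,0]],[[-3,2,-9.5],[0,0,0]],[[-8,5.5,-10],[0,0,0]],[[-13,9,-10],[0,0,0]],[[-18,12.5,-10],[0,0,0]]], "jaw": 8.7}}

```text
time_s: 1.88
tcp_pos: [0.3556, -0.4556, 0.3269]
eef_rot: [-180.0, 0.0, -160.3]
contact_force: [1.0, 0.1, 0.2]
gripper_width: 0.0872
gripper_force: 0.0
```

```bash
python3 - <<'E'
from h import *
s=r.get_state(); print(s['time_s'],s['tcp_pos'],s['eef_rot'])
E
```

```text
1.875 [ 0.35560036 -0.45556197  0.32686634] [-1.79967991e+02  2.96130853e-02 -1.60324444e+02]
```

Request:
{"api": "move_arm", "payload": {"targets": [[[-5,3.6,0],[0,0,0]],[[-10,7.2,0],[0,0,0]],[[-15,10.8,0],[0,0,0]],[[-19.8,14.3,0],[0,0,0]],[[-19.8,14.3,0],[0,0,0]]]}}

```text
time_s: 2.5
tcp_pos: [0.4949, -0.2526, 0.3265]
eef_rot: [180.0, 0.0, -160.0]
contact_force: [0.4, -0.6, -0.1]
gripper_width: 0.0869
gripper_force: 0.0
```

```bash
cat > m.py <<'E'
from h import *
import sys
rs={}
for n in ("scene","side","wrist"):
    c=viewer.capture(n); cv2.imwrite(f"pics/{n}{sys.argv[1]}.png",c["image"])
    for d in pinpoint("lid_right_knob",n)[:3]:
        p=atz(c,d["location"],.205); print(n,np.round(d["location"],1),round(d["score"],2),p.round(4))
        if np.hypot(*(p[:2]-[.492,-.254]))<.04: rs.setdefault(n,ray(c,d["location"]))
print(tri(list(rs.values())).round(4))
s=r.get_state(); print(s['tcp_pos'],s['eef_rot'])
E
python3 m.py 2
```

```text
scene [175.  277.1] 0.73 [ 0.4166 -0.0797  0.205 ]
scene [226.8 239. ] 0.65 [ 0.4975 -0.2527  0.205 ]
side [163.2 333.3] 0.85 [ 0.4934 -0.2552  0.205 ]
side [226.1 368.8] 0.82 [0.3308 0.1319 0.205 ]
wrist [120.8 523. ] 0.79 [ 0.369  -0.1164  0.205 ]
[ 0.495  -0.2533  0.2047]
[ 0.49241276 -0.25672574  0.32664226] [-1.79996045e+02  4.32007639e-04 -1.60393128e+02]
```

View pics/wrist2.png

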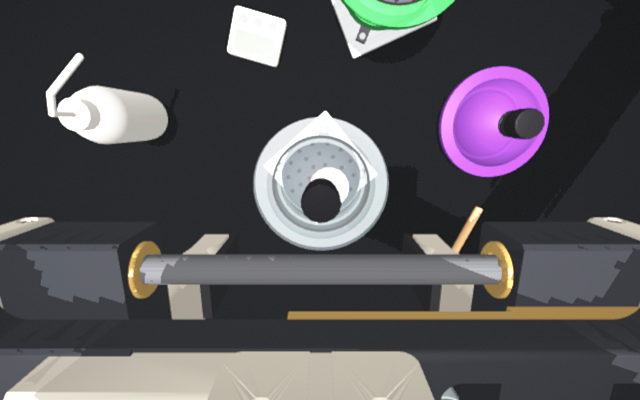

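The wrist view shows the target's black knob centred at about (321,201), with the crucible's white cover beneath it. The network's only wrist hit, (523,121), is the purple lid. I'll use the knob blob itself.

```bash
python3 - <<'E'
from h import *
c=viewer.capture("wrist");W=ray(c,[200,320])
m=(c["image"].max(2)<45).astype(np.uint8); m[:150]=0;m[235:]=0;m[:,:290]=0;m[:,350:]=0
n,l,st,ce=cv2.connectedComponentsWithStats(m)
i=1+np.argmax(st[1:,4]); print(st[i],ce[i]); px=ce[i][::-1]
for z in(.2,.205,.21,.218): print(z,atz(c,px,z).round(4))
R=[ray(c,px),ray(viewer.capture("scene"),[226.8,239]),ray(viewer.capture("side"),[163.4,333.6])]
print(tri(R).round(4)); print(r.get_state()['tcp_pos'])
# bench circle: where would the measured knob project, with silhouette of cylinder
pts=np.array([[.4945+.018*np.cos(t),-.2545+.018*np.sin(t),z] for t in np.linspace(0,6.28,40) for z in(.192,.218)])
q=np.array([proj(c,p) for p in pts]); print(q.min(0),q.max(0))
E
```

```text
[303 180  35  19 148] [319.98648649 185.32432432]
0.2 [ 0.4812 -0.2614  0.2   ]
0.205 [ 0.4803 -0.2617  0.205 ]
0.21 [ 0.4793 -0.262   0.21  ]
0.218 [ 0.4779 -0.2625  0.218 ]
[ 0.4893 -0.2571  0.1995]
[ 0.4925431  -0.25659534  0.3266377 ]
[180.48722675 301.68659499] [225.6489765  342.93337165]
```

```bash
python3 - <<'E'
from h import *
im=cv2.imread("pics/wrist2.png");c=viewer.capture("wrist")
g=im.max(2); 
for row in (190,200,210): print(row,g[row,292:350])
print(g[172:232,321])
E
```

```text
190 [160 163 177 190 190 190 194 192 193 195 197 185 124  49  34  42  50  50
  53  54  53  54  55  54  54  55  53  54  56  54  55  54  53  55  55  54
  54  54  53  53  52  52  46  35  55 163 255 255 255 254 254 254 254 254
 255 255 255 176]
200 [189 187 188 188 189 190 191 187 160  76  47  49  49  50  49  51  51  51
  52  50  51  51  51  51  51  52  53  53  52  51  53  53  51  51  53  52
  50  52  50  50  50  50  50  51  49  49  47  61 179 255 255 249 209 184
 183 183 184 185]
210 [209 197 187 186 179 168 165 167 175 179 141  62  46  49  51  48  52  50
  48  49  49  49  49  50  49  51  51  48  51  50  49  51  49  51  50  49
  51  49  50  50  50  49  50  48  50  46  49  94 167 182 171 168 174 183
 192 194 199 211]
[255 255 255 255 255 255 165  62  37  37  38  39  42  49  55  55  54  53
  54  54  53  54  54  52  52  54  53  52  51  51  53  50  51  50  48  51
  49  50  50  50  50  51  49  49  47  50  48  47  46  53 122 201 225 198
 175 172 169 156 143 164]
```

```bash
python3 - <<'E'
from h import *
c=viewer.capture("wrist")
d=atz(c,[200.3,320.2],.205)-atz(c,[203.06,322.3],.205); k=np.array([.4945,-.2545])+d[:2]
s=r.get_state();t=s['tcp_pos'];y=np.radians(s['eef_rot'][2])
print(k,t,y)
for kk in (k,(k+[.4945,-.2545])/2):
  e=kk-t[:2]
  print("tool cm",100*(np.cos(y)*e[0]+np.sin(y)*e[1]),100*(np.sin(y)*e[0]-np.cos(y)*e[1]))
E
```

```text
[ 0.49270306 -0.25717489] [ 0.49268461 -0.25634225  0.32659182] -2.798901843058014
tool cm 0.02624088378496219 -0.07904284899657327
tool cm -0.10332321995439524 0.016734431754383144
```

The arm is within 1 mm of the knob, so I'll descend to put the grasp point at z ≈ 0.206.

Request:
{"api": "move_arm", "payload": {"targets": [[[0,0,4],[0,0,0]],[[0,0,8],[0,0,0]],[[0,0,11],[0,0,0]],[[0,0,13],[0,0,0]],[[0,0,13.9],[0,0,0]]]}}

```text
time_s: 3.68
tcp_pos: [0.4924, -0.2559, 0.1864]
eef_rot: [180.0, -0.1, -160.3]
contact_force: [-0.1, 0.3, 0.0]
gripper_width: 0.087
gripper_force: 0.0
```

Request:
{"api": "move_arm", "payload": {"targets": [[[0,0,0],[0,0,0]],[[0,0,0],[0,0,0]],[[0,0,0],[0,0,0]],[[0,0,0],[0,0,0]],[[0,0,0],[0,0,0]]], "jaw": 4.2, "squeeze": 10}}

```text
time_s: 4.3
tcp_pos: [0.4931, -0.2557, 0.1878]
eef_rot: [-180.0, 0.0, -160.3]
contact_force: [0.9, -0.3, -0.3]
gripper_width: 0.0447
gripper_force: 0.0
```

```bash
python3 - <<'E'
from h import *
s=r.get_state(); print({k:np.round(s[k],4) for k in('time_s','tcp_pos','eef_rot','contact_force','moment','gripper_width','gripper_force')})
c=viewer.capture("wrist"); cv2.imwrite("pics/wrist3.png",c["image"])
c=viewer.capture("side"); cv2.imwrite("pics/side3.png",c["image"])
E
```

```text
{'time_s': np.float64(4.3), 'tcp_pos': array([ 0.4931, -0.2557,  0.1878]), 'eef_rot': array([-1.799903e+02,  1.760000e-02, -1.602991e+02]), 'contact_force': array([ 0.9108, -0.3289, -0.2702]), 'moment': array([0.0173, 0.0308, 0.0423]), 'gripper_width': np.float64(0.0447), 'gripper_force': np.float64(0.0)}
```

View pics/wrist3.png

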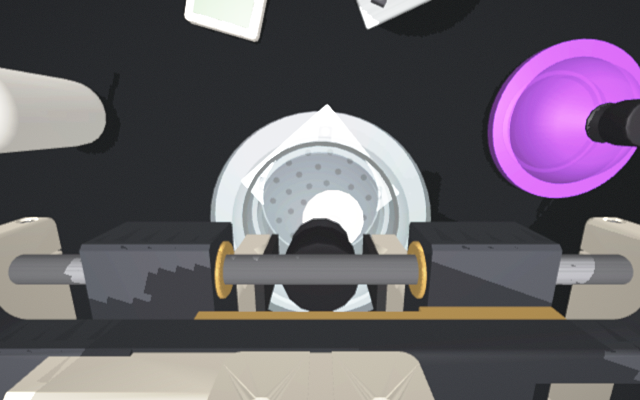

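The knob (about 290–355 px wide at column 320) sits centred between the fingers. Closing now.

Request:
{"api": "move_arm", "payload": {"targets": [[[0,0,0],[0,0,0]],[[0,0,0],[0,0,0]],[[0,0,0],[0,0,0]],[[0,0,0],[0,0,0]]], "jaw": 3.2, "squeeze": 55}}

```text
time_s: 4.9
tcp_pos: [0.4931, -0.2558, 0.1876]
eef_rot: [-180.0, -0.0, -160.3]
contact_force: [-0.1, 0.3, -0.1]
gripper_width: 0.035
gripper_force: 55.0
```

Request:
{"api": "move_arm", "payload": {"targets": [[[0,0,0],[0,0,0]],[[0,0,0],[0,0,0]],[[0,0,0],[0,0,0]]]}}

```text
time_s: 5.28
tcp_pos: [0.4931, -0.2558, 0.1876]
eef_rot: [-180.0, 0.0, -160.3]
contact_force: [0.2, 0.2, 0.1]
gripper_width: 0.0353
gripper_force: 55.0
```

```bash
cat > s.py <<'E'
from h import *
P=[]
for _ in range(1):
    s=r.get_state()
print({k:np.round(s[k],4).tolist() for k in('time_s','tcp_pos','eef_rot','contact_force','moment','gripper_width','gripper_force')})
E
python3 s.py
```

```text
{'time_s': 5.275, 'tcp_pos': [0.4931, -0.2558, 0.1876], 'eef_rot': [-179.9989, 0.0032, -160.3019], 'contact_force': [0.2248, 0.2396, 0.1061], 'moment': [-0.021, 0.0083, 0.0637], 'gripper_width': 0.0353, 'gripper_force': 55.0001}
```

Request:
{"api": "move_arm", "payload": {"targets": [[[0,0,-0.04],[0,0,0]],[[0,0,-0.08],[0,0,0]],[[0,0,-0.12],[0,0,0]],[[0,0,-0.16],[0,0,0]],[[0,0,-0.2],[0,0,0]]]}}

```text
time_s: 5.9
tcp_pos: [0.4927, -0.2556, 0.189]
eef_rot: [180.0, -0.0, -160.3]
contact_force: [0.5, -0.9, -9.5]
gripper_width: 0.0348
gripper_force: 55.0
```

Request:
{"api": "move_arm", "payload": {"targets": [[[0,0,-0.04],[0,0,0]],[[0,0,-0.08],[0,0,0]],[[0,0,-0.12],[0,0,0]],[[0,0,-0.16],[0,0,0]],[[0,0,-0.2],[0,0,0]]]}}

```text
time_s: 6.52
tcp_pos: [0.4928, -0.2556, 0.1916]
eef_rot: [180.0, -0.0, -160.3]
contact_force: [0.5, 0.8, -10.0]
gripper_width: 0.0353
gripper_force: 55.0
```

Request:
{"api": "move_arm", "payload": {"targets": [[[0,0,-0.04],[0,0,0]],[[0,0,-0.08],[0,0,0]],[[0,0,-0.12],[0,0,0]],[[0,0,-0.16],[0,0,0]],[[0,0,-0.2],[0,0,0]]]}}

```text
time_s: 7.15
tcp_pos: [0.4934, -0.256, 0.1941]
eef_rot: [-180.0, 0.0, -160.3]
contact_force: [-1.3, 0.2, -4.4]
gripper_width: 0.035
gripper_force: 55.0
```

Request:
{"api": "move_arm", "payload": {"targets": [[[0,0,-0.08],[0,0,0]],[[0,0,-0.16],[0,0,0]],[[0,0,-0.24],[0,0,0]],[[0,0,-0.32],[0,0,0]],[[0,0,-0.4],[0,0,0]]]}}

```text
time_s: 7.78
tcp_pos: [0.4931, -0.2558, 0.1976]
eef_rot: [-180.0, -0.0, -160.3]
contact_force: [0.7, 0.4, -3.5]
gripper_width: 0.0352
gripper_force: 55.0
```

```bash
python3 s.py; python3 m.py 4; python3 - <<'E'
import cv2,numpy as np
a=cv2.imread("pics/side3.png");b=cv2.imread("pics/side4.png")
f=lambda i:cv2.resize(i[140:230,283:383],(400,400),interpolation=cv2.INTER_CUBIC)
cv2.imwrite("pics/cmp.png",np.hstack([f(a),f(b)]))
E
```

```text
{'time_s': 7.775, 'tcp_pos': [0.4931, -0.2558, 0.1976], 'eef_rot': [-179.9984, -0.0008, -160.3002], 'contact_force': [0.6922, 0.4041, -3.4881], 'moment': [-0.0141, -0.0105, 0.0363], 'gripper_width': 0.0352, 'gripper_force': 54.999}
scene [226.5 237.9] 0.69 [ 0.495  -0.2546  0.205 ]
scene [173.9 276.3] 0.69 [ 0.412  -0.0794  0.205 ]
side [164.3 334.2] 0.75 [ 0.4889 -0.2469  0.205 ]
side [228.4 368.7] 0.69 [0.33   0.1438 0.205 ]
wrist [265.4 320.3] 0.65 [ 0.4973 -0.2547  0.205 ]
wrist [121.8 620.6] 0.57 [ 0.3827 -0.1482  0.205 ]
[ 0.4938 -0.2544  0.203 ]
[ 0.49303116 -0.2557584   0.19751886] [ 1.79998387e+02 -2.82976321e-03 -1.60300823e+02]
```

View pics/cmp.png

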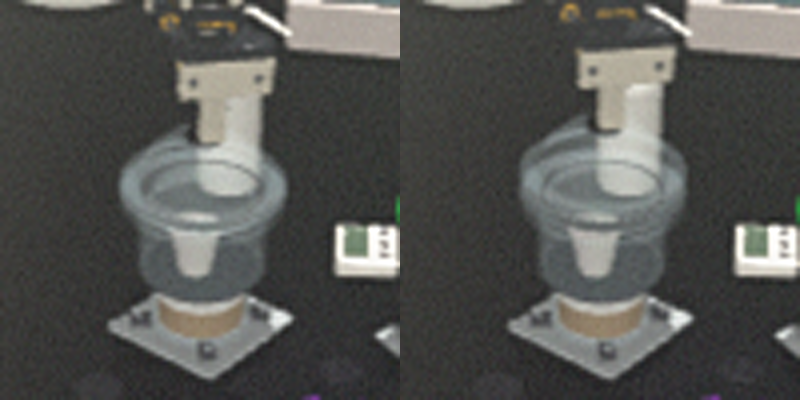

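The lid is now clear of the rim all round, level, with the crucible unmoved. The force of 3.4 N is just the lid's weight. I'll check for slip in the grip using the knob's position in the wrist view.

```bash
python3 - <<'E'
import cv2,numpy as np
a=cv2.imread("pics/wrist3.png",0);b=cv2.imread("pics/wrist4.png",0)
for c in (305,320,335): print(c,a[210:252,c].tolist(),b[210:252,c].tolist())
# lid flange outer edge, left & right at row 200
for i in(a,b): print(i[200,205:240].tolist(), i[200,405:440].tolist())
E
python3 s.py
```

```text
305 [255, 255, 255, 255, 255, 255, 255, 255, 255, 255, 255, 254, 158, 78, 45, 46, 47, 50, 45, 40, 32, 35, 34, 35, 34, 34, 35, 35, 36, 36, 36, 38, 36, 35, 38, 40, 45, 52, 51, 50, 50, 49] [255, 255, 255, 255, 255, 255, 255, 255, 255, 255, 255, 255, 220, 122, 51, 46, 48, 49, 49, 42, 36, 33, 35, 33, 34, 35, 35, 35, 36, 34, 36, 37, 35, 35, 37, 37, 42, 48, 51, 51, 52, 49]
320 [255, 255, 255, 255, 255, 255, 255, 255, 156, 81, 47, 51, 54, 53, 53, 47, 38, 36, 33, 36, 35, 35, 37, 36, 36, 38, 35, 37, 35, 36, 37, 36, 39, 45, 54, 55, 53, 51, 50, 50, 49, 47] [255, 255, 255, 255, 255, 255, 255, 255, 187, 106, 49, 51, 53, 53, 54, 51, 44, 33, 33, 34, 35, 35, 37, 35, 35, 38, 37, 37, 36, 37, 37, 37, 38, 45, 54, 56, 53, 52, 49, 49, 49, 49]
335 [255, 255, 255, 255, 255, 254, 253, 254, 255, 255, 255, 218, 128, 56, 47, 50, 51, 49, 48, 40, 37, 36, 36, 35, 33, 35, 36, 38, 38, 37, 35, 37, 36, 37, 36, 42, 47, 52, 52, 50, 50, 47] [255, 255, 254, 253, 254, 255, 255, 255, 255, 255, 255, 250, 147, 74, 47, 49, 52, 50, 49, 41, 36, 36, 35, 35, 35, 35, 36, 36, 36, 37, 37, 37, 38, 35, 37, 40, 45, 51, 51, 49, 48, 49]
[4
[... 199 characters left out ...]
29, 228, 228, 228, 229, 228, 228, 228, 228, 229, 228, 228, 229, 222, 174, 147, 148, 138, 86, 36, 28, 31, 32, 30, 31, 31, 32, 31, 38]
[43, 43, 44, 43, 42, 44, 79, 139, 161, 160, 160, 160, 159, 159, 181, 227, 236, 235, 236, 235, 235, 236, 235, 235, 235, 235, 235, 236, 236, 230, 214, 214, 214, 216, 218] [197, 201, 222, 229, 228, 228, 228, 228, 228, 228, 228, 227, 228, 228, 229, 223, 184, 148, 146, 147, 147, 146, 148, 145, 121, 46, 29, 33, 31, 32, 32, 36, 42, 46, 42]
{'time_s': 8.075, 'tcp_pos': [0.493, -0.2558, 0.1975], 'eef_rot': [179.9984, -0.0028, -160.3008], 'contact_force': [-0.3436, -0.0654, -3.4358], 'moment': [-0.0555, -0.0088, 0.0553], 'gripper_width': 0.0352, 'gripper_force': 54.9989}
```

The knob moved less than 0.3 px in the grip, so the gap is about 10 mm. Handing in.

```bash
python3 -c "
from plant import r
print(r.close_job())"
```

```text
the job is handed in; nothing more can be done
None
```

I broke the seal on the right desiccator, the one with the crucible, and handed in with the arm still gripping the knob, holding the lid level about 1 cm above its base; the crucible had not visibly moved.

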